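Turn the sample carousel to the barcode reader and scan the tall vial

TASK

Push the rim of the sample carousel round with the fingertips, steadily, until the one tall vial stands squarely in front of the barcode reader on the sampler's front edge, and leave it there. Then press the round scan key at the sampler's front corner all the way down and release it. Touch neither the vials nor the black lifting handle in the middle, and leave the things standing round the sampler where they are.

Things in the scene. Friction and masses are not known exactly. Their poses are not given: they have to be found in the camera images.
- sampler: Fixed white autosampler housing, 355 mm deep (x), 320 mm wide (y), flat top 50 mm above the table; a grey drive box 85 mm high stands along its rear edge. Origin on the table under the carousel's axis; its -x axis points to its front (turned up to 0.35 rad from the direction to the robot).
- reader (a point): Top centre of the black barcode reader in the middle of the housing's front edge: 36 mm deep, 74 mm wide, top 78 mm above the table, its back 153 mm in front of the carousel's axis. An arrow on top points at the carousel.
- carousel: Aluminium carousel, 260 mm across; turns both ways without stops about its vertical axis; light friction (about 1 N at the rim) holds it where it is left. Origin on the axis, 50 mm above the table, z up. Upper plate 10 mm thick, its top 102 mm above the table. Eight vial pockets 85 mm from the axis at 0, 45, 90 ... degrees from its x axis; finger notches in the rim between them.
- notch (a point): Centre of one of the eight identical round finger notches in the carousel's rim (at 22.5, 67.5 ... degrees from the carousel's x axis), 136 mm from the axis, at the height of the upper plate's top. Radius 30 mm: 59 mm wide at the mouth, bottom 106 mm from the axis. Nothing lies under a notch down to the housing, 42 mm below the upper plate's underside, so fingertips can enter it from above.
- lift_handle: Black knob on a stem in the middle of the carousel, 36 mm across, 44 mm high, for lifting the tray out; its top is 146 mm above the table. Origin at its foot, on the carousel's axis. Not to be touched.
- tall_vial: The tall vial: amber glass with an aluminium crimp cap, 22.5 mm across, 75.5 mm high, the only vial of this height in the carousel; stands loose in a pocket and rises 35 mm above the carousel's upper plate (top 137 mm above the table). Origin at the centre of its underside, 62 mm above the table. It can stand in any of several pockets. To be moved only by turning the carousel.
- read_spot (a point): The reading position: the point, fixed to the housing on the centre line of the barcode reader, 85 mm in front of the carousel's axis and 62 mm above the table, where the origin of the tall vial must come to lie.
- scan_key_top (a point): Centre of the top of the round grey scan key, a spring push button 26 mm across in a round grey collar (42 mm across, 12 mm high) on the housing's front corner, on the robot's right of the reader, 128 mm from the centre line. Its top, unpressed, is 72 mm above the table; it goes 6 mm straight down, fully down at 4 N.
- scan_key (a joint): Travel of the scan key in m: 0 up, 0.006 fully down; springs back by itself.
- short_vial1: One of four short vials: amber glass with an aluminium crimp cap, 22.5 mm across, 46 mm high, loose in a carousel pocket, rising 6 mm above the upper plate. Origin at the centre of its underside. Not to be touched.
- short_vial2: One of four short vials: amber glass with an aluminium crimp cap, 22.5 mm across, 46 mm high, loose in a carousel pocket, rising 6 mm above the upper plate. Origin at the centre of its underside. Not to be touched.
- short_vial3: One of four short vials: amber glass with an aluminium crimp cap, 22.5 mm across, 46 mm high, loose in a carousel pocket, rising 6 mm above the upper plate. Origin at the centre of its underside. Not to be touched.
- short_vial4: One of four short vials: amber glass with an aluminium crimp cap, 22.5 mm across, 46 mm high, loose in a carousel pocket, rising 6 mm above the upper plate. Origin at the centre of its underside. Not to be touched.
- crimper: Bystander: hand crimper lying on the table to the robot's left of the sampler, about 220 x 75 mm, 30 mm high. Origin near its middle, underneath.
- solvent_bottle: Bystander: amber bottle with black cap, 56 mm across, 105 mm high, on the robot's left of the sampler. Origin under its centre.
- cap_dish: Bystander: steel dish with crimp caps, 84 mm across, 30 mm high, to the robot's right of the sampler. Origin under its centre.
- spare_vial: Bystander: amber vial, 22.5 mm across, 75.5 mm high, standing on the table (not in the carousel) to the robot's right of the sampler. Origin under its centre.

How it is judged:
On the way, in this order (a step that is already met when the one before it is completed fails the run):
1. the carousel is turned and rests with the tall vial squarely in front of the reader (horizontal distance between tall_vial and read_spot below 0.009 m and angular speed of carousel below 0.1 rad/s), for 0.3 s.
2. the scan key is pressed down (value of joint scan_key above 0.0045 m and horizontal distance between tall_vial and read_spot below 0.01 m), for 0.05 s.
At the end, for the whole second after the job is handed in: The tall vial stands upright in its pocket with its axis within 9 mm of the reading position, the carousel at rest, the scan key up again after having been pressed at least 4.5 mm down with the tall vial in place, and all vials down in their pockets (horizontal distance between tall_vial and read_spot below 0.009 m and angular speed of carousel below 0.05 rad/s and value of joint scan_key below 0.0015 m and angle between tall_vial's own z axis and vertical below 0.15 rad and height (world z) of tall_vial between 0.055 and 0.07 m and height (world z) of short_vial1 between 0.055 and 0.07 m and height (world z) of short_vial2 between 0.055 and 0.07 m and height (world z) of short_vial3 between 0.055 and 0.07 m and height (world z) of short_vial4 between 0.055 and 0.07 m); the robot touches nothing.
It fails at once if the scan key is pressed while the tall vial is not in front of the reader (value of joint scan_key above 0.003 m and horizontal distance between tall_vial and read_spot above 0.014 m).
It fails at once if a vial in the carousel is pushed on by the fingers (more than 1 N), lifted out of its pocket or tipped (height (world z) of any of tall_vial, short_vial1, short_vial2, short_vial3, short_vial4 above 0.074 m or angle between any of tall_vial, short_vial1, short_vial2, short_vial3, short_vial4's own z axis and vertical above 0.3 rad or contact force between the fingers and tall_vial above 1 N or contact force between the fingers and short_vial1 above 1 N or contact force between the fingers and short_vial2 above 1 N or contact force between the fingers and short_vial3 above 1 N or contact force between the fingers and short_vial4 above 1 N).
It fails at once if the robot pushes on or grips the lifting handle (more than 1 N) (contact force between any of the arm, the fingers and lift_handle above 1 N).
It fails at once if the carousel is flung round (faster than 3 rad/s) (angular speed of carousel above 3 rad/s).
It fails at once if a thing beside the sampler is shifted by more than 20 mm (distance of any of crimper, solvent_bottle, cap_dish, spare_vial from where it was at the start of the episode above 0.02 m).
It also fails if it takes over 51 s, if anything falls off the work surface, if the arm or the gripper's body presses on something with over 40 N, if the wrist force passes 120 N, or if a joint passes its speed limit or range.

ROBOT

A 7-joint arm with a two-finger parallel gripper is mounted at the origin on the work surface. World frame = base frame: x ahead of the robot, y to its left, z up, the work surface at z = 0. Lengths are in m, angles in rad, forces in N, time in s.
With the tool pointing down it reaches from about 0.4 to 0.875 m from the base axis. Payload 6.5 kg.
Tool frame: the origin (TCP) lies midway between the tips of the shut fingers; the grasp point (between the pads) lies 19 mm behind it; y points along the fingers, x is the direction in which the jaws open and shut, and the axes are right-handed (so a half turn about y gives the same grasp; the last joint's range is limited). The gripper opens to 85 mm and grips with 20 to 120 N. Pads are 22 mm wide; open, the fingers measure 114 mm over their backs; the gripper's body (76 mm by 85 mm) begins 54 mm behind the grasp point. The pads swing forward as they close: fully open they stand 13 mm farther back than shut.
Start: joints at [1.231, 0.536, -0.004, 1.538, 0.003, 1.067, -0.071], TCP at [0.176, -0.626, 0.231] pointing down, gripper open.
Joint ranges: [-2.7, 2.7], [-0.37, 2.16], [-1.27, 1.26], [0.24, 2.4], [-1.31, 4.45], [0.19, 1.91], [-2.76, 2.76]. Speed limits (rad/s): [2.39, 2.39, 3.14, 3.14, 3.14, 3.14, 3.14].

INTERFACE

Orientations are given as a 3x3 rotation matrix whose columns are the frame's x, y, z axes.
In Python, from station import manip, imaging, nets, readout gives the robot as it stands. The module is installed in compiled form; this text tells all that it offers. Calls block until the motion is done:
- manip.reach(position, orientation): joint-space move of the TCP to a pose.
- manip.move_straight(position, rot=None, rate=0.15): straight line of the TCP; rot=None keeps the orientation; rate is the mean speed in m/s.
- manip.move_j(angles): joint-space move.
- manip.grip(opening): finger opening in m; the grip force is fixed at half the most; returns when the fingers have stopped.
- manip.pause(seconds).
- manip.ik(position, orientation): joint angles nearest the present ones, or None.
- imaging.grab_frame(name): name is "side" or "top"; returns the picture (420x560x3 uint8, red, green, blue); there is no depth.
- imaging.calibration(name): a dict with "intrinsics" (3x3 intrinsics, pixels), "extrinsics" (4x4, takes a point from world to camera coordinates). Camera axes: x right, y down, z forward; pixel columns grow to the right and rows downward; lengths in m; the calibration is good to about 2 mm. A picture is of the moment at which its call begins. calibration takes no time and is no camera call.
A pose or a line that the arm cannot do raises manip.MotionError and nothing moves.
- manip.close_job(): hands the job in, once; it reports no verdict.
Trained networks look in the newest picture that a camera, given by its name, has taken for a name from the list of things; names that differ only in an ending like _2 or _b are one class to them, and where a whole thing is asked for, a point or a joint stands for the part that bears it (a point fixed in the world has none). Each returns a list of dicts, best first, with "conf" (0 to 1); they miss things now and then, are a little off and sometimes report something else, mostly with a low value. They report only what shows in the picture. A call takes as long as a camera call.
- nets.outline_of(camera, target): "pixels" (420x560 bool, what is visible of it) and "position" ([column, row] in pixels, amid what is visible of it).
- nets.pinpoint(camera, target): "position" ([column, row] in pixels: a listed point, or the origin of a listed thing).
Readings, each from a call of its own:
- readout.get_t(): time.
- readout.get_q(): joint angles.
- readout.get_qd(): joint speeds.
- readout.get_joint_torque(): joint torques, N m.
- readout.get_tcp_pos(): TCP position.
- readout.get_eef_rot(): TCP orientation.
- readout.get_wrist_force(): force on the tool from outside, world axes, zero at the start.
- readout.get_wrist_torque(): the same for the moment, N m.
- readout.get_finger_gap(): finger opening in m.
Only numpy, scipy, OpenCV 4.12 (cv2) and the standard library are available. Lean on these libraries where they do the work, as an engineer would, in place of code of your own. Each camera call takes 0.05 s, during which the arm holds its last target.

## Working session

There is one attempt and no reset: what is moved stays moved. The work goes in short steps, each a Python script; the robot and the scene stay as the last script left them, time stands still between calls to the robot, and variables do not carry over. Pictures are saved under pics/ and viewed, and the job is handed in when it is done.

```bash
mkdir -p pics; cat > h.py <<'E'
import numpy as np, cv2
from station import manip, imaging, nets, readout
def snap(cam,fn):
    im=imaging.grab_frame(cam); cv2.imwrite('pics/'+fn,im[:,:,::-1]); return im
def ray(cam,px,z):
    c=imaging.calibration(cam);K=np.array(c['intrinsics']);T=np.array(c['extrinsics'])
    d=np.linalg.inv(K)@[px[0],px[1],1];R=T[:3,:3];o=-R.T@T[:3,3];d=R.T@d
    return o+d*(z-o[2])/d[2]
def proj(cam,p):
    c=imaging.calibration(cam);K=np.array(c['intrinsics']);T=np.array(c['extrinsics'])
    q=K@(T[:3,:3]@np.array(p)+T[:3,3]);return q[:2]/q[2]
E
python3 - <<'E'
from h import *
np.set_printoptions(precision=4,suppress=True)
zs=dict(reader=.078,lift_handle=.102,carousel=.05,tall_vial=.062,notch=.102,scan_key_top=.072,short_vial1=.062,solvent_bottle=0,cap_dish=0,spare_vial=0,crimper=0,read_spot=.062)
for cam in ('top','side'):
    snap(cam,cam+'0.png')
    for n,z in zs.items():
        for r in nets.pinpoint(cam,n)[:8]:
            print(cam,n,round(r['conf'],2),np.array(r['position']),ray(cam,r['position'],z)[:2])
print(readout.get_t(),readout.get_eef_rot(),readout.get_tcp_pos())
E
```

```text
top reader 0.96 [334.5 300.1] [ 0.426  -0.1063]
top lift_handle 0.59 [316.  217.1] [ 0.5999 -0.0636]
top lift_handle 0.49 [343.8 194.7] [ 0.648  -0.1215]
top carousel 0.88 [317.3 222.4] [ 0.592  -0.0702]
top tall_vial 0.61 [292.1 193.4] [ 0.6539 -0.0137]
top notch 0.97 [261.5 193.2] [0.6486 0.0516]
top notch 0.42 [317.5 260.2] [ 0.51   -0.0676]
top scan_key_top 0.61 [389.2 263.2] [ 0.5056 -0.2233]
top short_vial1 0.64 [319.9 187.8] [ 0.6671 -0.0742]
top short_vial1 0.61 [313.8 262. ] [ 0.5054 -0.0627]
top short_vial1 0.51 [277.7 216.4] [0.603 0.017]
top short_vial1 0.42 [345.2 196.5] [ 0.6488 -0.1296]
top solvent_bottle 0.68 [215.  209.6] [0.621  0.1622]
top cap_dish 0.82 [421.3 229.2] [ 0.5832 -0.3125]
top cap_dish 0.33 [389.  175.4] [ 0.7066 -0.2385]
top spare_vial 0.67 [388.9 178. ] [ 0.7005 -0.2382]
top spare_vial 0.35 [344.  194.7] [ 0.6601 -0.1348]
top crimper 0.65 [228.1 294.8] [0.4267 0.1275]
top read_spot 0.94 [323.8 261.5] [ 0.5068 -0.0843]
side reader 0.72 [224.1 274.7] [ 0.4248 -0.114 ]
side lift_handle 0.84 [301.2 219.6] [ 0.5943 -0.0557]
side carousel 0.98 [304. 242.] [
[... 362 characters left out ...]
518 -0.13  ]
side short_vial1 0.59 [259.4 251. ] [ 0.5044 -0.0687]
side short_vial1 0.46 [284.1 213.5] [0.5853 0.0125]
side short_vial1 0.37 [223.3 273.7] [ 0.4262 -0.0979]
side solvent_bottle 0.74 [276.6 191.8] [0.6197 0.1539]
side solvent_bottle 0.36 [344.6 253.4] [ 0.6828 -0.0829]
side cap_dish 0.7 [347.9 361.9] [ 0.579  -0.3012]
side cap_dish 0.7 [199.9 218.6] [0.4258 0.127 ]
side spare_vial 0.72 [395.5 315.4] [ 0.7009 -0.2505]
side spare_vial 0.39 [263.3 251. ] [ 0.5277 -0.0169]
side crimper 0.78 [202.5 217.6] [0.432  0.1282]
side read_spot 0.86 [266.  254.9] [ 0.5129 -0.0825]
1.3 [[ 0.2704  0.      0.9627]
 [-0.9627 -0.      0.2704]
 [ 0.     -1.     -0.    ]] [ 0.1758 -0.6258  0.2313]
```

View images.

```bash
python3 -c "
import cv2
for c,(x,y,w,h) in dict(top=(190,140,270,200),side=(160,130,270,200)).items():
    i=cv2.imread(f'pics/{c}0.png');cv2.imwrite(f'pics/{c}0c.png',cv2.resize(i[y:y+h,x:x+w],(783,580),interpolation=2))
"
```

```text
(no output)
```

View pics/top0c.png

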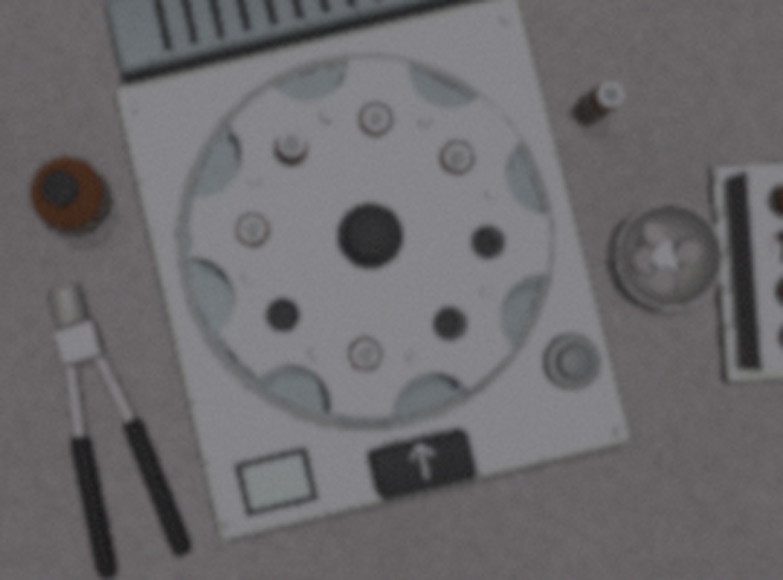

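View pics/side0c.png

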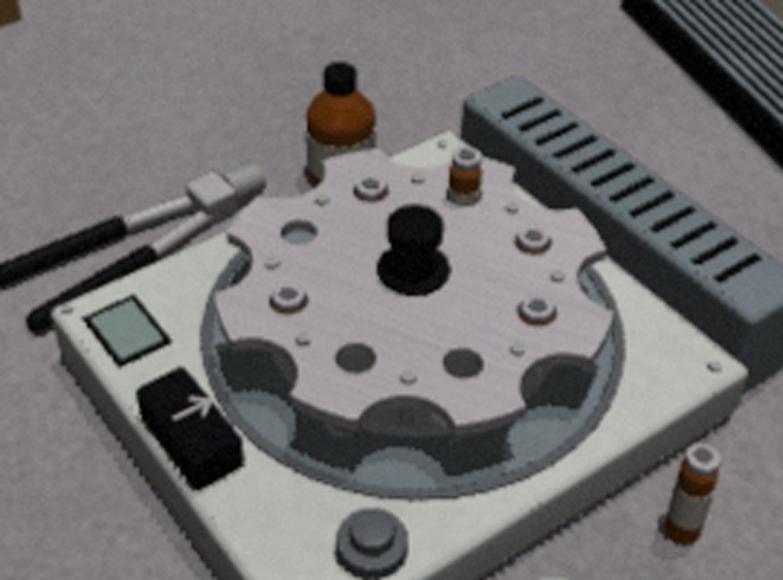

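```bash
cat > fit.py <<'E'
from h import *
from scipy.optimize import least_squares
top=lambda l:[(x/2.9+190,y/2.9+140) for x,y in l]
side=lambda l:[(x/2.9+160,y/2.9+130) for x,y in l]
# (cam, px, z, kind, idx): pocket idx CCW from tall
obs=[]
T=top([(292,143),(252,229),(283,315),(365,353),(450,323),(488,241),(457,156),(376,118)])
for i,p in enumerate(T): obs.append(('top',p,.137 if i==0 else .102 if i in(2,4,5) else .108,'p',i))
for i,p in zip((0,1,3,6,7),side([(467,155),(371,185),(289,296),(538,308),(534,238)])): obs.append(('side',p,.137 if i==0 else .108,'p',i))
for c,p in (('top',(334.5,300.1)),('side',(224.1,274.7))): obs.append((c,p,.078,'r',0))
for c,p in (('top',(389.2,263.2)),('side',(289.2,312.3))): obs.append((c,p,.072,'k',0))
def model(v,o):
    x,y,ph,yaw,kx=v
    if o[3]=='p': a=ph+o[4]*np.pi/4; d=.085*np.array([np.cos(a),np.sin(a)])
    else:
        f,r=(-.171,0) if o[3]=='r' else (kx,-.128)
        d=np.array([f*np.cos(yaw)-r*np.sin(yaw),f*np.sin(yaw)+r*np.cos(yaw)])
    return np.array([x+d[0],y+d[1],o[2]])
W=[ray(o[0],o[1],o[2]) for o in obs]
f=lambda v:np.concatenate([(model(v,o)-w)[:2] for o,w in zip(obs,W)])
s=least_squares(f,[.593,-.065,.68,.26,-.13],loss='soft_l1',f_scale=.003)
if __name__=='__main__':
    print(s.x)
    for o,r in zip(obs,f(s.x).reshape(-1,2)*1e3): print(o[0],o[3:],r.round(1))
    x,y,ph,yaw,kx=s.x
    print('key',model(s.x,('',0,.072,'k',0)),'turn deg',np.degrees(yaw+np.pi-ph)%360)
    for nd in (22.5,67.5):
      for xa in np.arange(0,360,30):
        b=np.radians(xa);R=np.array([[np.cos(b),0,-np.sin(b)],[np.sin(b),0,np.cos(b)],[0,-1,0]]);R[:,2]=np.cross(R[:,0],R[:,1])
        for t in (0,80,156):
            a=ph+np.radians(nd+t); q=manip.ik([x+.125*np.cos(a),y+.125*np.sin(a),.08],R)
            print(nd,xa,t,None if q is None else np.round(q,2))
E
python3 fit.py
```

```text
[ 0.59166911 -0.06720262  0.74987511  0.25823472 -0.12342223]
top ('p', 0) [ 0.6 -0.2]
top ('p', 1) [ 0.4 -0.5]
top ('p', 2) [0.7 0. ]
top ('p', 3) [-0.2 -0.3]
top ('p', 4) [ 0.2 -0. ]
top ('p', 5) [-0.1 -0. ]
top ('p', 6) [ 0.3 -0.8]
top ('p', 7) [ 0.6 -0.2]
side ('p', 0) [-1.4 -1.3]
side ('p', 1) [-1.  -0.2]
side ('p', 3) [-1.2  0.9]
side ('p', 6) [-0.3  0.9]
side ('p', 7) [-0.2  1.1]
top ('r', 0) [ 0.3 -4.6]
side ('r', 0) [1.5 3.1]
top ('k', 0) [-0.6  0.8]
side ('k', 0) [0.3 0.2]
key [ 0.50502718 -0.22247729  0.072     ] turn deg 151.8310802067213
22.5 0 0 [ 0.21  0.77 -0.52  1.62  0.47  0.87 -0.5 ]
22.5 0 80 [ 0.32  0.56 -0.52  2.04  0.45  0.65 -0.5 ]
22.5 0 156 [ 0.56  0.59 -0.45  1.96  0.4   0.68 -0.14]
22.5 30 0 [ 0.28  0.8  -0.63  1.62  0.57  0.91 -0.04]
22.5 30 80 [ 0.37  0.58 -0.59  2.03  0.51  0.67 -0.03]
22.5 30 156 [ 0.63  0.61 -0.54  1.96  0.48  0.7   0.32]
22.5 60 0 [ 0.33  0.84 -0.72  1.62  0.65  0.95  0.43]
22.5 60 80 [ 0.42  0.6  -0.65  2.03  0.57  0.69  0.45]
22.5 60 156 [ 0.67  0.62 -0.6   1.96  0.52  0.72  0.8 ]
22.5 90 0 [ 0.39  0.87 -0.81  1.61  0.73  0.99  0.9
[... 2758 characters left out ...]
.14  1.74 -0.13  0.74 -2.27]
67.5 240 0 [-0.03  0.59 -0.19  1.9   0.17  0.67 -2.41]
67.5 240 80 [ 0.16  0.49 -0.08  2.09  0.07  0.57 -2.07]
67.5 240 156 [ 0.23  0.67  0.03  1.74 -0.02  0.74 -1.83]
67.5 270 0 [ 0.08  0.61 -0.33  1.89  0.29  0.69 -1.99]
67.5 270 80 [ 0.24  0.5  -0.18  2.08  0.16  0.57 -1.62]
67.5 270 156 [ 0.34  0.67 -0.13  1.73  0.12  0.75 -1.42]
67.5 300 0 [ 0.15  0.62 -0.42  1.89  0.37  0.71 -1.54]
67.5 300 80 [ 0.32  0.51 -0.28  2.08  0.24  0.59 -1.17]
67.5 300 156 [ 0.42  0.68 -0.24  1.72  0.22  0.77 -0.98]
67.5 330 0 [ 0.2   0.64 -0.49  1.88  0.43  0.73 -1.06]
67.5 330 80 [ 0.4   0.52 -0.38  2.07  0.33  0.61 -0.73]
67.5 330 156 [ 0.49  0.69 -0.35  1.72  0.31  0.78 -0.53]
```

```bash
python3 - <<'E'
from fit import *
g=lambda p,z:ray('top',top([p])[0],z)[:2]
fl,fr=g((222,537),.05),g((628,437),.05)
lt=g((120,85),.05); rt=g((520,10),.05)
a=lambda v:np.arctan2(v[1],v[0])
print(fl,fr,np.linalg.norm(fl-fr),'yaw front',a(fl-fr)-np.pi/2,'left',a(lt-fl),'right',a(rt-fr))
ax=s.x[:2];m=(fl+fr)/2; print('dir from mid front',a(ax-m),np.linalg.norm(ax-m))
print('reader top face mid', g((424,464),.078), a(ax-g((424,464),.078)))
# side: front edge corners
h=lambda p,z:ray('side',side([p])[0],z)[:2]
fl2=h((62,312),.05);print('side fl',fl2, 'rr',h((748,372),.05),a(h((748,372),.05)-fl2))
E
```

```text
[0.36713605 0.03743484] [ 0.44626976 -0.26578628] 0.3133770736490185 yaw front 0.2552828917981773 left 0.24223246120276454 right 0.24800373609070858
dir from mid front 0.24869757385016142 0.19083755217728354
reader top face mid [ 0.42628223 -0.10989862] 0.25264220409702837
side fl [0.37319737 0.03137028] rr [ 0.78205082 -0.18209366] -0.48117388155587154
```

```bash
cat >> h.py <<'E'
AX=np.array([.5917,-.0672]);PH=.74988;YAW=.253
b=np.radians(300);X=np.array([np.cos(b),np.sin(b),0]);Y=np.array([0,0,-1.]);R=np.stack([X,Y,np.cross(X,Y)],1)
def P(deg,z,r=.125):
    a=np.radians(deg);return np.array([AX[0]+r*np.cos(a),AX[1]+r*np.sin(a),z])
E
python3 - <<'E'
from h import *
manip.grip(0)
st=np.degrees(PH)+67.5
manip.reach(P(st,.24),R)
manip.move_straight(P(st,.14),rate=.2)
snap('side','s1.png');snap('top','t1.png')
print(readout.get_t(),readout.get_tcp_pos(),readout.get_finger_gap(),readout.get_wrist_force())
for c,(x,y,w,h) in dict(top=(190,140,270,200),side=(160,130,270,200)).items():
    i=cv2.imread(f'pics/{c[0]}1.png');cv2.imwrite(f'pics/{c[0]}1c.png',cv2.resize(i[y:y+h,x:x+w],(783,580),interpolation=2))
E
```

```text
5.5417 [0.54925687 0.05012237 0.14154735] -8.30470092378906e-05 [ 0.18920286 -0.53921274  0.08027431]
```

View pics/s1c.png

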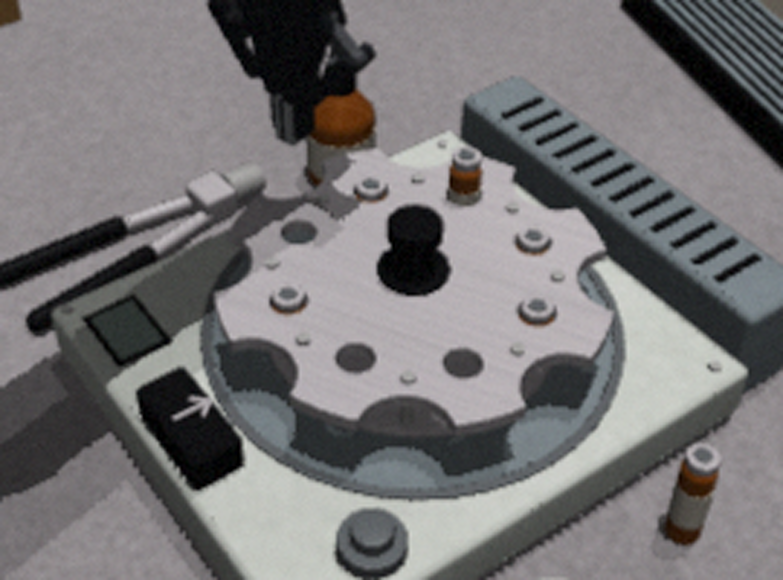

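View pics/t1c.png

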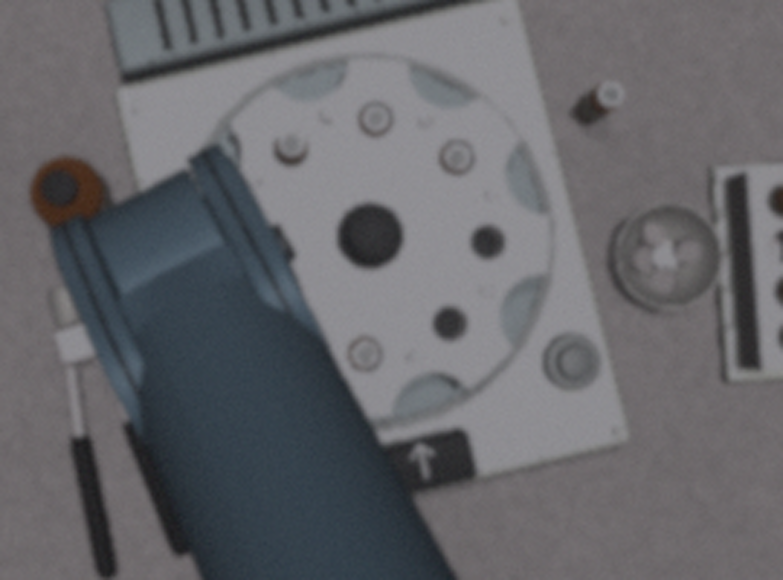

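```bash
python3 - <<'E'
from h import *
st=np.degrees(PH)+67.5
manip.move_straight(P(st,.08),rate=.08)
print(readout.get_tcp_pos(),readout.get_wrist_force())
for t in np.arange(12,146,12):
    manip.move_straight(P(st+t,.08),rate=.1)
    print(t,readout.get_wrist_force().round(1),end=' ')
manip.pause(.2)
print(readout.get_t(),readout.get_tcp_pos())
snap('side','s2.png');snap('top','t2.png')
for c,(x,y,w,h) in dict(top=(190,140,270,200),side=(160,130,270,200)).items():
    i=cv2.imread(f'pics/{c[0]}2.png');cv2.imwrite(f'pics/{c[0]}2c.png',cv2.resize(i[y:y+h,x:x+w],(783,580),interpolation=2))
E
```

```text
[0.54818214 0.05009583 0.08020086] [0.39897005 0.26320526 0.40496423]
12 [-1.6  0.6  0. ] 24 [ 0.7 -0.1  0.1] 36 [-0.  -0.1 -0.4] 48 [-0.2  0.4  0.1] 60 [-0.7  0.2 -1.2] 72 [ 0.   0.9 -0. ] 84 [0.2 0.  0.5] 96 [0.9 0.2 0.8] 108 [0.1 0.4 0.1] 120 [-0.5  0.7 -0.5] 132 [-1.   0.1  0.4] 144 [-0.2 -0.2 -0. ] 11.5417 [ 0.55753497 -0.18734471  0.07996651]
```

View pics/s2c.png

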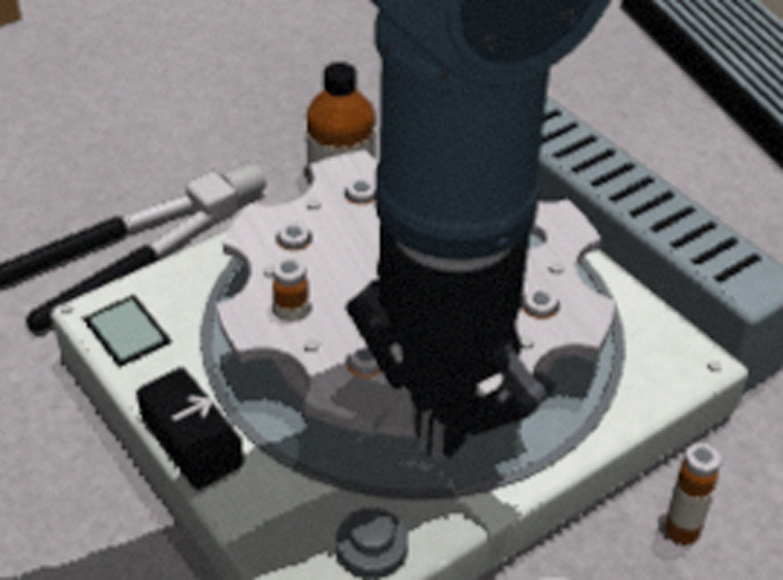

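View pics/t2c.png

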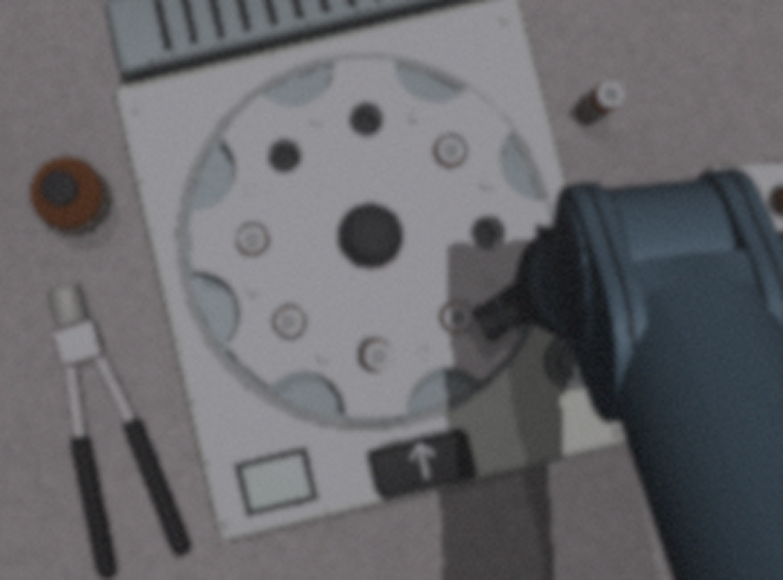

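```bash
cat > phase.py <<'E'
from fit import *
AXf=AX
def phase(pts):
    zz=[.137,.108,.102,.108,.102,.102,.108,.108];out=[]
    for i,p in pts.items():
        w=ray('top',top([p])[0],zz[i])[:2]-AXf
        out.append((np.degrees(np.arctan2(w[1],w[0]))-45*i)%360)
    tgt=np.degrees(YAW)+180
    print(np.round(out,1),'median',np.median(out),'target',tgt,'err',tgt-np.median(out)); return np.median(out)
E
python3 -c "
from phase import *
phase({0:(378,353),1:(458,317),2:(487,232),3:(450,150),4:(366,119),5:(285,156),6:(252,239),7:(290,321)})"
```

```text
[182.4 182.2 182.4 182.7 182.7 182.9 183.1 182.7] median 182.70156309046217 target 194.49583221680982 err 11.794269126347643
```

```bash
python3 - <<'E'
from h import *
st=np.degrees(PH)+67.5
manip.move_straight(P(st+150,.08),rate=.05)
manip.move_straight(P(st+155.7,.08),rate=.03)
manip.pause(.2)
print(readout.get_t(),readout.get_tcp_pos())
snap('side','s3.png');snap('top','t3.png')
for c,(x,y,w,h) in dict(top=(190,140,270,200),side=(160,130,270,200)).items():
    i=cv2.imread(f'pics/{c[0]}3.png');cv2.imwrite(f'pics/{c[0]}3c.png',cv2.resize(i[y:y+h,x:x+w],(783,580),interpolation=2))
E
```

```text
12.8167 [ 0.58332333 -0.1919522   0.08005009]
```

View pics/t3c.png

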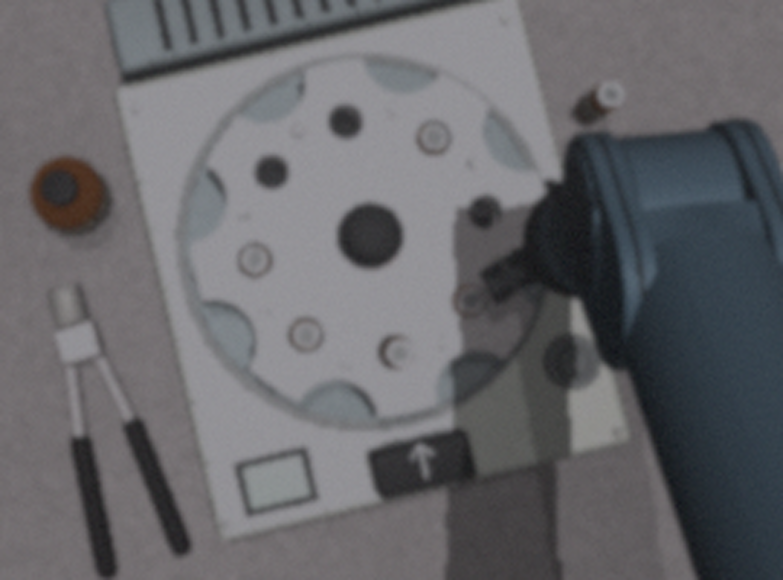

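```bash
python3 -c "
from phase import *
phase({0:(400,350),1:(472,299),2:(485,211),3:(434,137),4:(345,121),5:(271,172),6:(255,260),7:(306,334)})"
```

```text
[193.  193.2 192.7 192.8 193.1 193.3 193.3 192.6] median 193.01976075702618 target 194.49583221680982 err 1.4760714597836397
```

```bash
python3 - <<'E'
from h import *
st=np.degrees(PH)+67.5
manip.move_straight(P(st+157,.08),rate=.02)
manip.pause(.1)
manip.move_straight(P(261.8,.08),rate=.05)
manip.move_straight(P(261.8,.2),rate=.15)
K=np.array([.505,-.2225])
manip.move_straight([*K,.13],rate=.15)
print(readout.get_t(),readout.get_tcp_pos())
snap('side','s4.png');snap('top','t4.png')
for c,(x,y,w,h) in dict(top=(190,140,270,200),side=(160,180,270,200)).items():
    i=cv2.imread(f'pics/{c[0]}4.png');cv2.imwrite(f'pics/{c[0]}4c.png',cv2.resize(i[y:y+h,x:x+w],(783,580),interpolation=2))
E
```

```text
15.5 [ 0.50616713 -0.22207374  0.1305641 ]
```

View pics/t4c.png

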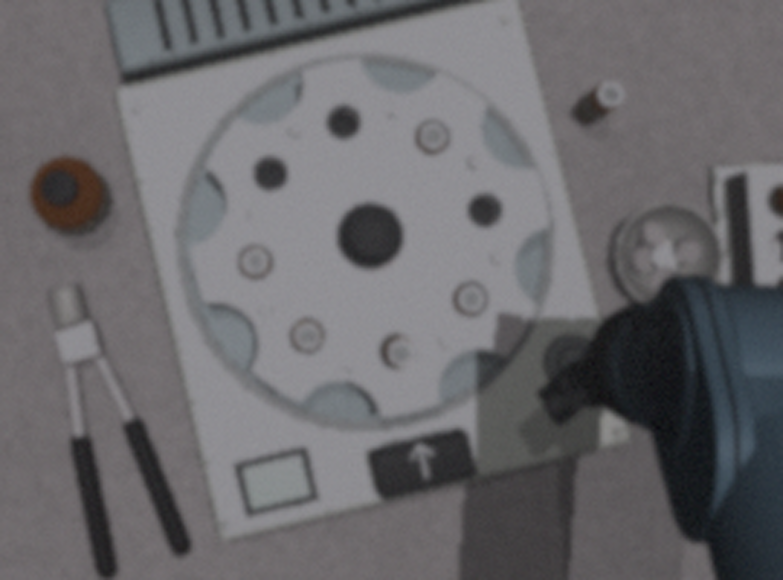

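View pics/s4c.png

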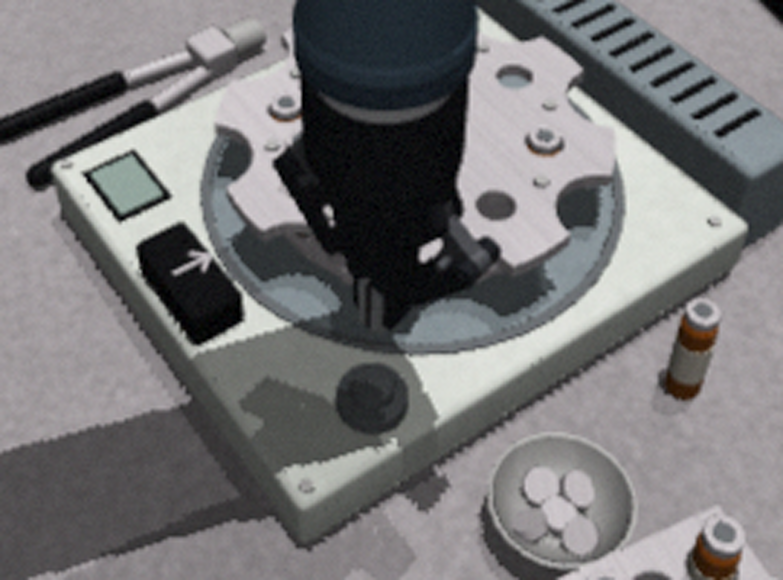

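```bash
python3 - <<'E'
from phase import *
phase({0:(401,350),1:(471,298),2:(485,210),3:(432,136),4:(343,121),5:(270,173),6:(255,261),7:(308,336)})
K=np.array([.505,-.2225])
print(proj('side',[*K,.13]))
manip.move_straight([*K,.076],rate=.1)
print(readout.get_tcp_pos(),readout.get_wrist_force())
for z in (.071,.069,.067,.066,.0655,.065,.0645):
    manip.move_straight([*K,z],rate=.02); manip.pause(.1)
    f=readout.get_wrist_force();p=readout.get_tcp_pos();print(z,p.round(4),f.round(1))
    if f[2]>7: break
manip.pause(.2)
manip.move_straight([*K,.16],rate=.08)
print(readout.get_t(),readout.get_wrist_force())
E
```

```text
[193.4 193.4 193.2 193.9 194.  194.  193.8 193.9] median 193.85705965090557 target 194.49583221680982 err 0.6387725659042474
[289.58986295 290.11228406]
[ 0.50539271 -0.22244522  0.07622682] [ 0.02853415 -0.83674519  0.26415997]
0.071 [ 0.5055 -0.2227  0.0713] [ 1.1 -0.7  1.4]
0.069 [ 0.5054 -0.2227  0.0692] [ 1.4 -0.8  2.6]
0.067 [ 0.5053 -0.2226  0.0671] [ 2.7 -0.7  4.5]
0.066 [ 0.5053 -0.2226  0.0661] [ 2.2 -1.2  3.6]
0.0655 [ 0.5053 -0.2226  0.066 ] [ 1.4 -1.4  9.5]
19.725 [0.82338686 0.17767664 0.6298855 ]
```

```bash
python3 - <<'E'
from h import *
manip.move_straight([.49,-.3,.27],rate=.2)
manip.move_j([1.231,0.536,-0.004,1.538,0.003,1.067,-0.071])
manip.pause(.3)
print(readout.get_t())
for c in ('side','top'):
    snap(c,c+'5.png')
    for n,z in dict(tall_vial=.062,read_spot=.062,scan_key_top=.072,solvent_bottle=0,cap_dish=0,spare_vial=0,crimper=0).items():
        for r in nets.pinpoint(c,n)[:1]: print(c,n,round(r['conf'],2),ray(c,r['position'],z)[:2].round(4))
for c,(x,y,w,h) in dict(top=(190,140,270,200),side=(160,130,270,200)).items():
    i=cv2.imread(f'pics/{c}5.png');cv2.imwrite(f'pics/{c}5c.png',cv2.resize(i[y:y+h,x:x+w],(783,580),interpolation=2))
E
```

```text
22.5167
side tall_vial 0.54 [ 0.5114 -0.0803]
side read_spot 0.56 [ 0.5103 -0.0887]
side solvent_bottle 0.6 [0.619  0.1631]
side cap_dish 0.93 [ 0.5852 -0.3007]
side spare_vial 0.93 [ 0.7058 -0.246 ]
side crimper 0.72 [0.4305 0.1207]
top tall_vial 0.67 [ 0.511  -0.2231]
top scan_key_top 0.72 [ 0.4853 -0.1541]
top solvent_bottle 0.8 [0.6295 0.1638]
top cap_dish 0.73 [ 0.5875 -0.3068]
top spare_vial 0.44 [0.6219 0.1636]
top crimper 0.61 [0.4213 0.1299]
```

View pics/top5c.png

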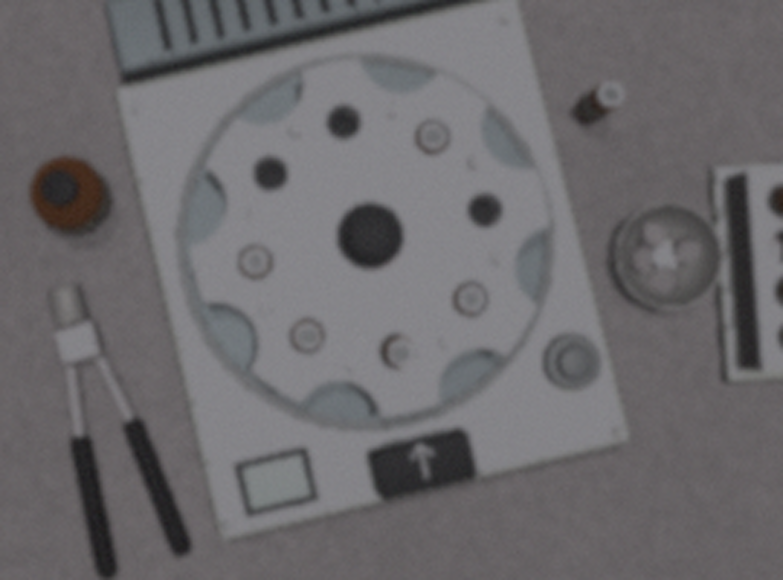

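View pics/side5c.png

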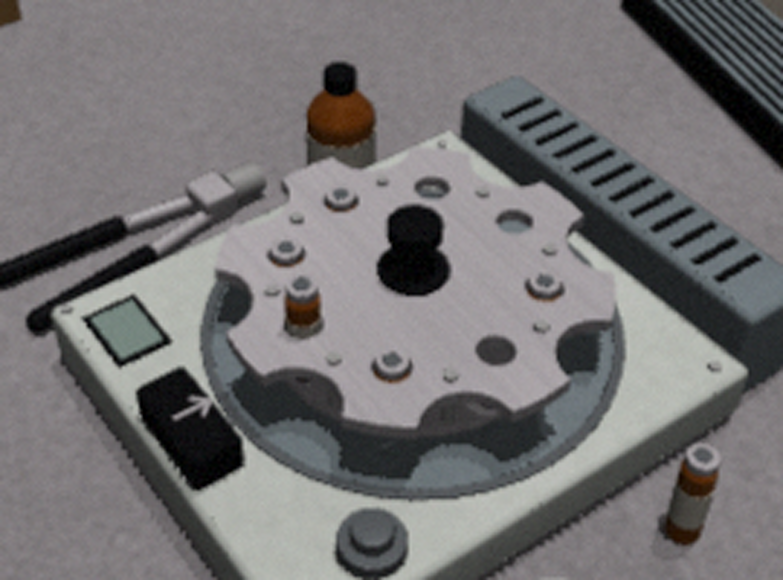

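```bash
python3 - <<'E'
from phase import *
phase({0:(401,350),1:(471,298),2:(485,210),3:(432,136),4:(343,121),5:(270,173),6:(255,261),7:(308,336)})
rs=AX-.085*np.array([np.cos(YAW),np.sin(YAW)]);print('read spot',rs)
print('tall side',ray('side',side([(302,285)])[0],.137)[:2],'tall top',ray('top',top([(401,350)])[0],.137)[:2])
manip.close_job()
E
```

```text
[193.4 193.4 193.2 193.9 194.  194.  193.8 193.9] median 193.85705965090557 target 194.49583221680982 err 0.6387725659042474
read spot [ 0.5094059  -0.08847631]
tall side [ 0.51011069 -0.08676412] tall top [ 0.50986311 -0.08672565]
the job is handed in; nothing more can be done
```

I turned the carousel about 151° counter-clockwise with the shut fingertips in a rim notch, which put the tall vial in front of the reader. I then pressed the scan key to its stop, released it, returned the arm to its start position and handed the job in at about 22.6 s.

- **Tall vial:** in both cameras its cap is about 2 mm from the computed reading position, and the carousel angle is about 0.6° off. The limit is 9 mm.
- **Scan key:** it went down about 6 mm, with the force reaching 9.5 N at the stop. In the last pictures it looks raised again.
- **Everything else:** all vials look upright and down in their pockets, and nothing beside the sampler visibly moved. Wrist forces while pushing stayed within about 2 N.
- **Disagreeing checks:** the side-camera network put the tall vial about 8 mm from the reading spot. In the top picture the network found neither the tall vial nor the key in the right place. I relied on the pixel measurements, which agreed between both cameras.

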